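# Shut and clamp the service lid of a water treatment unit

### The job

The cartridge change is done, so close up the white water treatment unit: push its service lid fully down, then swing the clamp arm round across the lid until its stud rides up the steel wedge on the lid, passes the crest and drops into the notch behind it. Leave the lid shut with the arm clamped over it, and do not disturb the cartridge, bottle, grease jar and spanner around it.

Things in the scene. Friction and masses are not known exactly. Their poses are not given: they have to be found in the camera images.
- unit: White cabinet fixed to the bench, 305 mm along its x, 400 mm along its y; flat top deck 165 mm above the bench. Origin on the bench under it; x points away from the robot's side towards the lid hinge and control panel, y to the left, z up. Two blue filter housings (128 mm across, top at 201 mm) hang on its -y side, out to 345 mm from the origin.
- lid_hinge (a point): Point on the lid's hinge line, mid-width, at deck height: unit frame (125, 0, 165) mm. The hinge line runs along the unit's y.
- lid (a joint): Service lid, white plate 190 mm from hinge to front edge, 230 mm wide, 12 mm thick, 0.4 to 0.6 kg; shut, it lies on the deck, its top 177 mm above the bench. 0 = shut; grows as the front edge (robot's side) rises; starts at 0.5 to 0.8 rad. A stiff friction hinge holds it where it is left; 2 to 8 N pushed down on its top, well in front of the hinge, closes it.
- lid_front (a point): Middle of the lid's front edge, on its top face (moves with the lid).
- keeper_notch (a point): Notch floor of the steel keeper on the lid, 5 mm above the lid's top, 25 mm in from its front edge. The keeper is 30 mm deep along x. From its +y side: a wedge starts 46 mm from the notch centre, climbs to a crest 12 mm above the lid 16 to 10 mm from the centre; then the 17 mm wide notch; then a 14 mm high stop block.
- clamp_pivot (a point): Upright axis of the clamp arm, at the height of the arm's underside when down: unit frame (-100, 0, 193) mm, on the deck in front of the lid; so the arm passes 16 mm over the shut lid and 28 mm over the deck. A steel stud and spring there rise to 245 mm above the bench.
- clamp_arm (a joint): Level steel clamp arm, 22 mm wide, 8 mm thick, reaching 140 mm from its pivot. 0 = along the unit's +y beside the lid; grows clockwise seen from above; 1.57 = across the lid along +x, stud in the notch. Stops at -0.4 and 1.66; starts at -0.3 to 0.1. Turns freely to 0.75, then takes 4 to 8 N at the knob up to 1.4; past the crest it springs down into the notch and stays.
- clamp_lift (a joint): Height of the clamp arm above its lowest place, in m, against a spring that presses it down (10 N at 0, 15 N at 10 mm). 0 = down; about 0.010 on the crest of the wedge; about 0.003 when the stud sits in the notch of the shut lid.
- clamp_knob (a point): Centre of the red upright knob on the arm, 125 mm from the pivot: 28 mm across, rising 28 mm above the arm's top (36 mm above the arm's underside); this point is 22 mm above the underside. Push it sideways with a finger; it rises and drops up to 10 mm with the arm and must stay free to do so: do not bear down on it or hold it tight.
- clamp_stud (a point): Lowest point of the round-headed stud (14 mm across) under the arm, 60 mm from the pivot, 14 mm below the arm's underside.
- cartridge: Spare white filter cartridge standing on the bench left of the unit (its +y side), 62 mm across, 127 mm high; origin at its foot. Leave alone.
- sample_bottle: Amber sample bottle standing on the bench left of the unit, 52 mm across, 110 mm high; origin at its foot. Leave alone.
- grease_jar: Small white jar with a blue cap, 44 mm across, 34 mm high, on the deck to the right (-y) of the lid; origin at its foot. Leave alone.
- spanner: Blue plastic filter spanner, an open ring 145 mm across with a handle, 14 mm thick, lying on the bench right of the filter housings; origin at the ring's centre, on the bench. Leave alone.

How it is judged:
By the outcome, as a careful person would: the job done as asked, in the order asked, and still so for the second after the job is handed in, with the robot touching nothing.
It also fails if it takes over 45 s, if anything falls off the work surface, if the arm or the gripper's body presses on something with over 40 N, if the wrist force passes 120 N, or if a joint passes its speed limit or range.

### The arm

A 6-joint arm with a two-finger parallel gripper is mounted at the origin on the work surface. World frame = base frame: x ahead of the robot, y to its left, z up, the work surface at z = 0. Lengths are in m, angles in rad, forces in N, time in s.
With the tool pointing down it reaches from about 0.425 to 0.95 m from the base axis. Payload 14.7 kg.
Tool frame: the origin (TCP) lies on the front face of the gripper's body, between the roots of the fingers; the fingertips stand 73 mm ahead of it and the grasp point (between the pads) lies 54 mm ahead of it (arm.grasp_offset is the distance from the TCP to the grasp point, in m); z points along the fingers, y is the direction in which the jaws open and shut (so a half turn about z gives the same grasp; the last joint's range is limited). The gripper opens to 85 mm and grips with 20 to 120 N. Pads are 22 mm wide; open, the fingers measure 114 mm over their backs; the gripper's body (76 mm by 85 mm) begins 54 mm behind the grasp point. The pads swing forward as they close: fully open they stand 13 mm farther back than shut.
Start: joints at [1.141, 0.48, 1.596, -0, 1.065, -0.047], TCP at [0.243, 0.603, 0.304] pointing down, gripper open.
Joint ranges: [-2.75, 2.75], [-0.82, 2.05], [0.23, 2.67], [-1.56, 4.7], [0.09, 2.69], [-2.92, 2.92]. Speed limits (rad/s): [1.89, 1.89, 2.39, 3.01, 3.01, 3.01].

### API

Orientations are given as a 3x3 rotation matrix whose columns are the frame's x, y, z axes.
In Python, from workcell import arm gives the robot as it stands. The module is installed in compiled form; this text tells all that it offers.
- The arm moves only by the tool servo_tool, never from a script. Its argument "plan" is a list of rows, each a list of 7 numbers: the shift along the tool's x, y, z in m, then the turn, a rotation vector about the tool's x, y, z in rad, then the finger opening in m, from 0 to 0.0854. In form: [[tx, ty, tz, ax, ay, az, hand], ...]. A call has 1 to 8 rows; each row shifts and turns the commanded pose from where the row before left it, along the tool's axes as they then stand; what a row does not reach is not made up. A row lasts 1/8 s, in which the tool goes at most 62.5 mm and 10.7 degrees, less where a joint would pass 70% of its speed; a pose out of reach is approached as far as the arm can. A call with a gripper value outside its range is refused whole. The fingers move at their own pace and stop on an object; "newtons" is the grip in N (left out, the last holds). Time passes only in rows, so rows that do not move let the fingers close. It gives the time, the measured TCP pose, the force and the opening at its end, in the units of the state.
- arm.sense(): the state, without advancing time (a new reading comes with each control period).
- arm.camera(name): name is "scene" or "side" or "wrist"; returns a dict with "pixels" (400x640x3 uint8, red, green, blue), "range_z" (400x640 float32, m along the optical axis (not along the pixel's ray), 0 where there is no reading), "fx", "fy", "cx", "cy" (pixels), "k1" (the pictures are not rectified: a ray, as slopes to the right and down, at radius r is drawn at 1 + k1 r^2 times it, then the intrinsics apply), "xyz" and "orientation" of the camera in the world. Camera axes: x right, y down, z forward; pixel columns grow to the right and rows downward; lengths in m; the calibration is good to about 2 mm. A picture is of the moment at which its call begins.
- arm.hand_in(): hands the job in, once; it reports no verdict.
The state is a dict: "t": time; "joints": joint angles; "qd": joint speeds; "effort": joint torques, N m; "tcp_pos": TCP position; "ee_rot": TCP orientation; "ft_force": force on the tool from outside, world axes, zero at the start; "torque": the same for the moment, N m; "grip_width": finger opening in m.
Only numpy, scipy, OpenCV 4.12 (cv2) and the standard library are available. Lean on these libraries where they do the work, as an engineer would, in place of code of your own. Each camera call takes 0.05 s, during which the arm holds its last target. There are 200 camera calls.

## Working session

There is one attempt and no reset: what is moved stays moved. The work goes in short steps, Python scripts to look and compute and a tool call to move; the robot and the scene stay as the last step left them, time stands still between calls to the robot, and variables do not carry over. Pictures are saved under pics/ and viewed, about 8 in all and at most 12, crops included, and the job is handed in when it is done.

Besides the shell and the picture viewer there is one more tool, called after "Emit:" by a JSON object that holds its "api" and its "payload", one argument or row to a line. servo_tool: Moves the arm, as the interface text tells. Its arguments: {"type":"object","properties":{"plan":{"type":"array"},"newtons":{"type":"number"}},"required":["plan"]}

```bash
mkdir -p pics
cat > h.py <<'E'
import numpy as np, cv2
from workcell import arm
def cam(n):
    c=arm.camera(n); c['R']=np.array(c['orientation']); c['p']=np.array(c['xyz']); return c
def cloud(c):
    v,u=np.mgrid[0:400,0:640].astype(float)
    a=(u-c['cx'])/c['fx']; b=(v-c['cy'])/c['fy']
    x,y=a.copy(),b.copy()
    for _ in range(8):
        s=1+c['k1']*(x*x+y*y); x,y=a/s,b/s
    z=c['range_z']; P=np.stack([x*z,y*z,z],-1)@c['R'].T+c['p']; P[z<=0]=np.nan
    return P
def save(c,n): cv2.imwrite('pics/'+n,cv2.cvtColor(c['pixels'],cv2.COLOR_RGB2BGR))
E
python3 - <<'E'
from h import *
s=arm.sense(); print(s['t'],s['tcp_pos'],s['ee_rot'],s['ft_force'])
for n in('scene','side'):
    c=cam(n); save(c,n+'0.png'); print(n,c['p'],c['R'].round(2).tolist(),c['fx'])
    P=cloud(c); np.save(n+'0.npy',P)
    np.save(n+'0i.npy',c['pixels'])
E
```

```text
0.0 [0.2426363  0.60266567 0.3032917 ] [[-9.27622912e-01  3.73517703e-01 -5.08054779e-04]
 [ 3.73518043e-01  9.27622276e-01 -1.08844299e-03]
 [ 6.47302049e-05 -1.19943228e-03 -9.99999279e-01]] [-0.0300398  -0.34487082 -0.52345445]
scene [ 1.18723159 -0.24921803  1.2145618 ] [[0.34, 0.8, -0.49], [0.94, -0.29, 0.17], [-0.01, -0.52, -0.85]] 426.7090905587847
side [-0.03323825 -0.83761148  1.05098019] [[0.77, -0.44, 0.46], [-0.64, -0.52, 0.57], [-0.01, -0.73, -0.68]] 424.55428263700514
```

View pics/scene0.png

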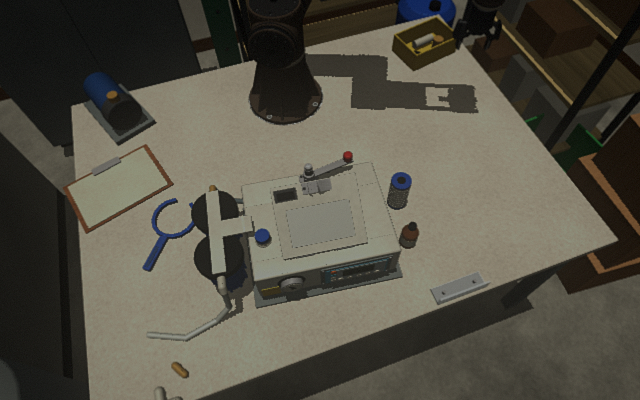

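View pics/side0.png

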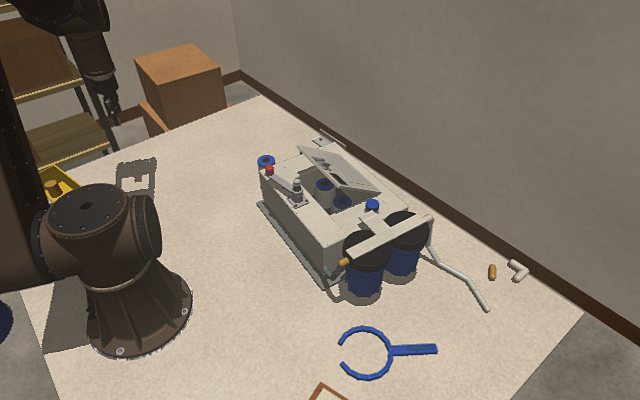

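The scene view shows the unit around (320,215): red knob (348,156), pivot stud (308,172), lid raised about (320,225), jar (263,236), cartridge (400,190), bottle (410,235). The side view agrees: knob (269,171), pivot (297,190), lid (340,165).

```bash
python3 - <<'E'
from h import *
np.set_printoptions(precision=4,suppress=True)
for n in('scene','side'):
    P=np.load(n+'0.npy'); I=np.load(n+'0i.npy'); H=cv2.cvtColor(I,cv2.COLOR_RGB2HSV)
    work=(P[...,0]>.3)&(P[...,0]<1.2)&(abs(P[...,1])<.6)&(P[...,2]<.4)
    red=work&((H[...,0]<6)|(H[...,0]>174))&(H[...,1]>150)&(H[...,2]>60)&(P[...,2]>.15)
    q=P[red]; print(n,'red',len(q),q.mean(0),q.min(0),q.max(0))
    d=work&(abs(P[...,2]-.165)<.005); q=P[d]; 
    m=np.zeros((400,640),np.uint8); m[d]=1
    k,l,st,ce=cv2.connectedComponentsWithStats(m)
    for j in range(1,k):
        if st[j,4]>150:
            q=P[l==j]; print('deck comp',st[j],q.mean(0),cv2.minAreaRect(q[:,:2].astype(np.float32)))
    # lid top: points above .185
    if n=='scene':
        for (u,v) in [(308,167),(308,172),(315,186),(348,156),(320,225),(290,207),(350,200),(285,250),(360,240),(263,236),(243,185),(371,164),(397,252),(257,290),(400,180),(410,228)]:
            print((u,v),P[v,u])
    else:
        for (u,v) in [(297,182),(297,190),(269,171),(300,148),(345,165),(320,150),(380,185),(362,190),(372,205),(266,160),(327,138),(260,172),(330,245)]: print((u,v),P[v,u])
c=cam('wrist')
E
python3 - <<'E'
import sys; sys.path.insert(0,'.')
import os; os.chdir('.')
from h import *
a=cv2.imread('pics/scene0.png')[135:315,170:440]; b=cv2.imread('pics/side0.png')[115:295,230:500]
cv2.imwrite('pics/crop0.png',cv2.resize(np.vstack([a,b]),None,fx=1.66,fy=1.66,interpolation=2) if 0 else np.hstack([cv2.resize(a,(400,267)),cv2.resize(b,(400,267))]))
E
```

```text
scene red 49 [0.5059 0.054  0.2284] [0.4937 0.0437 0.2203] [0.5155 0.0665 0.2336]
deck comp [ 241  162  161  120 6640] [ 0.6601 -0.0917  0.1654] ((0.6329163312911987, -0.08438266813755035), (0.39983052015304565, 0.3089958429336548), 82.32199096679688)
(308, 167) [ 0.518  -0.0692  0.2439]
(308, 172) [ 0.527  -0.0727  0.2334]
(315, 186) [ 0.6047 -0.0775  0.2767]
(348, 156) [0.5096 0.0543 0.2273]
(320, 225) [ 0.6857 -0.0936  0.213 ]
(290, 207) [ 0.6236 -0.1547  0.2437]
(350, 200) [0.6575 0.0015 0.2428]
(285, 250) [ 0.711  -0.2005  0.1873]
(360, 240) [ 0.7487 -0.0031  0.1805]
(263, 236) [ 0.6586 -0.2441  0.2005]
(243, 185) [ 0.4538 -0.2547  0.1577]
(371, 164) [0.5179 0.1282 0.1635]
(397, 252) [0.8076 0.0808 0.1618]
(257, 290) [ 0.7222 -0.3067  0.0083]
(400, 180) [0.5819 0.1999 0.1293]
(410, 228) [0.7324 0.1647 0.1086]
side red 37 [0.5009 0.0494 0.2292] [0.4901 0.0388 0.2243] [0.5144 0.0604 0.2332]
deck comp [ 259  142  149  107 3515] [ 0.5981 -0.1642  0.166 ] ((0.630929172039032, -0.0882347822189331), (0.4019622802734375, 0.30677279829978943), 82.28202819824219)
deck comp [272 154  46  32 709] [0.6025 0.0621 0.166 ] ((0.6018692255020142, 0.055491816252470016), (0.12307985126972198, 0.13313597440719604), 85.29056549072266)
(297, 182) [ 0.5158 -0.0748  0.2432]
(297, 190) [ 0.5096 -0.0812  0.2198]
(269, 171) [0.4952 0.0407 0.2235]
(300, 148) [0.5978 0.0136 0.2769]
(345, 165) [ 0.7141 -0.0674  0.1994]
(320, 150) [0.6798 0.0162 0.2284]
(380, 185) [ 0.7575 -0.1845  0.1675]
(362, 190) [ 0.6556 -0.2038  0.2187]
(372, 205) [ 0.646  -0.2562  0.2021]
(266, 160) [0.5838 0.1999 0.1276]
(327, 138) [0.931  0.2709 0.0264]
(260, 172) [0.508  0.1194 0.1635]
(330, 245) [ 0.477 -0.267  0.163]
```

View pics/crop0.png

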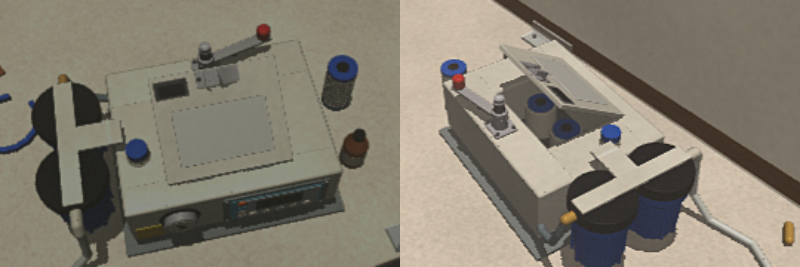

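Run:
```python
from h import *
np.set_printoptions(precision=4,suppress=True)
a=np.deg2rad(-7.7); X=np.array([np.cos(a),np.sin(a)]); Y=np.array([-X[1],X[0]]); o=np.array([.617,-.0855])
for n in('scene','side'):
    P=np.load(n+'0.npy'); 
    q=P.reshape(-1,3); q=q[np.isfinite(q[:,0])]
    U=np.c_[(q[:,:2]-o)@X,(q[:,:2]-o)@Y,q[:,2]]
    s=U[(np.hypot(U[:,0]+.1,U[:,1])<.035)&(U[:,2]>.222)&(U[:,2]<.26)]
    print(n,'pivot',len(s),s.mean(0),s.min(0),s.max(0))
    d=U[(abs(U[:,2]-.165)<.004)&(abs(U[:,0])<.25)&(abs(U[:,1])<.3)]
    print(' deck pct',np.percentile(d,[.5,99.5],axis=0).ravel())
    L=U[(abs(U[:,0]-.03)<.11)&(abs(U[:,1])<.115)&(U[:,2]>.185)&(U[:,2]<.32)]
    # robust plane z = A x + B y + C, on top face
    w=np.ones(len(L),bool)
    for _ in range(10):
        c=np.linalg.lstsq(np.c_[L[w,:2],np.ones(w.sum())],L[w,2],rcond=None)[0]
        r=L[:,2]-np.c_[L[:,:2],np.ones(len(L))]@c; w=abs(r)<.004
    f=L[w]; print(' lid',w.sum(),c,'angle',np.arctan(-c[0]),'at z=.177 x=',(.177-c[2])/c[0],'ext',np.percentile(f,[.3,99.7],axis=0).ravel())
    k=L[(r>.006)]; print(' keeper',len(k),k.mean(0),k.min(0),k.max(0))
```

```text
scene pivot 83 [-0.0991  0.0029  0.2395] [-0.1145 -0.0089  0.2224] [-0.0898  0.015   0.249 ]
 deck pct [-0.1353 -0.1951  0.1612  0.1671  0.2009  0.1689]
 lid 4610 [-0.6374 -0.0005  0.2591] angle 0.5674398109789837 at z=.177 x= 0.1288799495378587 ext [-0.0315 -0.1106  0.1854  0.1166  0.1144  0.2793]
 keeper 243 [0.0029 0.0073 0.2676] [-0.0268 -0.0967  0.1983] [0.1049 0.1043 0.2911]
side pivot 78 [-0.1052 -0.0037  0.2386] [-0.1175 -0.0145  0.223 ] [-0.0915  0.0091  0.2491]
 deck pct [-0.1379 -0.2809  0.1614  0.1655  0.1966  0.1689]
 lid 1194 [-0.639  -0.0003  0.2604] angle 0.568621935288434 at z=.177 x= 0.1305151080095444 ext [-0.0339 -0.1144  0.1855  0.1162  0.1136  0.2815]
 keeper 66 [-0.014  -0.0024  0.2808] [-0.026  -0.0254  0.2682] [0.0033 0.0277 0.2953]
```

Emit:
{"api": "servo_tool", "payload": {
  "plan": [
    [-0.0356,-0.0266,-0.008,0,0,0,0],
    [-0.0356,-0.0266,-0.008,0,0,0,0],
    [-0.0356,-0.0266,-0.008,0,0,0,0],
    [-0.0356,-0.0266,-0.008,0,0,0,0],
    [-0.0356,-0.0266,-0.008,0,0,0,0],
    [-0.0356,-0.0266,-0.008,0,0,0,0],
    [-0.0356,-0.0266,-0.008,0,0,0,0],
    [-0.0356,-0.0266,-0.008,0,0,0,0]
  ],
  "newtons": 20
}}

```text
t: 1.15
tcp_pos: [0.428, 0.2978, 0.3681]
ee_rot: [[-0.928, 0.373, -0.0], [0.373, 0.928, -0.0], [0.0, -0.0, -1.0]]
ft_force: [-0.2, 1.5, -0.3]
grip_width: 0.0002
```

Emit:
{"api": "servo_tool", "payload": {
  "plan": [
    [-0.0356,-0.0266,0,0,0,0,0],
    [-0.0356,-0.0266,0,0,0,0,0],
    [-0.0356,-0.0266,0,0,0,0,0],
    [-0.0356,-0.0266,0,0,0,0,0],
    [-0.0356,-0.0266,0,0,0,0,0],
    [-0.0356,-0.0266,0,0,0,0,0],
    [-0.0356,-0.0266,0,0,0,0,0],
    [-0.0356,-0.0266,0,0,0,0,0]
  ]
}}

```text
t: 2.15
tcp_pos: [0.6127, -0.006, 0.3677]
ee_rot: [[-0.928, 0.374, -0.0], [0.374, 0.928, 0.0], [0.0, -0.0, -1.0]]
ft_force: [0.9, 0.5, -0.2]
grip_width: -0.0001
```

Emit:
{"api": "servo_tool", "payload": {
  "plan": [
    [0,0,0,0,0,0,0],
    [0,0,0,0,0,0,0]
  ]
}}

```text
t: 2.4
tcp_pos: [0.6118, -0.0045, 0.3675]
ee_rot: [[-0.927, 0.374, -0.001], [0.374, 0.927, 0.0], [0.001, -0.0, -1.0]]
ft_force: [0.3, 0.7, 0.6]
grip_width: 0.0001
```

Emit:
{"api": "servo_tool", "payload": {
  "plan": [
    [0,0,0.01,0,0,0,0],
    [0,0,0.01,0,0,0,0],
    [0,0,0.008,0,0,0,0],
    [0,0,0.008,0,0,0,0],
    [0,0,0.008,0,0,0,0],
    [0,0,0.008,0,0,0,0],
    [0,0,0.008,0,0,0,0],
    [0,0,0.008,0,0,0,0]
  ]
}}

```text
t: 3.4
tcp_pos: [0.6121, -0.0046, 0.2994]
ee_rot: [[-0.928, 0.374, -0.0], [0.374, 0.928, 0.0], [0.0, -0.0, -1.0]]
ft_force: [-0.9, -0.4, 2.3]
grip_width: -0.0005
```

Emit:
{"api": "servo_tool", "payload": {
  "plan": [
    [0,0,0.008,0,0,0,0],
    [0,0,0.008,0,0,0,0],
    [0,0,0.008,0,0,0,0],
    [0,0,0.008,0,0,0,0],
    [0,0,0.006,0,0,0,0],
    [0,0,0.004,0,0,0,0],
    [0,0,0.002,0,0,0,0],
    [0,0,0,0,0,0,0]
  ]
}}

```text
t: 4.4
tcp_pos: [0.6123, -0.0046, 0.2559]
ee_rot: [[-0.928, 0.373, 0.0], [0.373, 0.928, -0.0], [-0.0, 0.0, -1.0]]
ft_force: [0.6, -0.3, 0.3]
grip_width: 0.0002
```

Emit:
{"api": "servo_tool", "payload": {
  "plan": [
    [0,0,0.002,0,0,0,0],
    [0,0,0.002,0,0,0,0],
    [0,0,0.001,0,0,0,0],
    [0,0,0,0,0,0,0]
  ]
}}

```text
t: 4.9
tcp_pos: [0.6122, -0.0046, 0.2508]
ee_rot: [[-0.928, 0.374, -0.0], [0.374, 0.928, -0.0], [0.0, -0.0, -1.0]]
ft_force: [0.3, 0.4, -0.6]
grip_width: -0.0
```

Emit:
{"api": "servo_tool", "payload": {
  "plan": [
    [0,0,0.001,0,0,0,0],
    [0,0,0,0,0,0,0]
  ]
}}

```text
t: 5.15
tcp_pos: [0.6122, -0.0046, 0.2499]
ee_rot: [[-0.928, 0.373, 0.0], [0.373, 0.928, -0.0], [-0.0, -0.0, -1.0]]
ft_force: [-0.4, -0.1, 0.4]
grip_width: -0.0001
```

```bash
cat >> h.py <<'E'
a=np.deg2rad(-7.7); UX=np.array([np.cos(a),np.sin(a)]); UY=np.array([-UX[1],UX[0]]); UO=np.array([.617,-.0855])
def unit(c):
    q=cloud(c); return np.dstack([(q[...,:2]-UO)@UX,(q[...,:2]-UO)@UY,q[...,2]])
def lid(U):
    L=U.reshape(-1,3); L=L[(abs(L[:,0]-.05)<.06)&(abs(L[:,1])<.1)&(L[:,2]>.15)&(L[:,2]<.3)]
    w=np.ones(len(L),bool); w&=abs(L[:,2]-np.median(L[:,2]))<.05
    for _ in range(10):
        c=np.linalg.lstsq(np.c_[L[w,:2],np.ones(w.sum())],L[w,2],rcond=None)[0]
        r=L[:,2]-np.c_[L[:,:2],np.ones(len(L))]@c; w=abs(r)<.004
    return w.sum(),c.round(4)
E
python3 - <<'E'
from h import *
for n in('scene','side'):
    c=cam(n); save(c,n+'1.png'); print(n,lid(unit(c)))
a=cv2.imread('pics/scene1.png')[135:315,170:440]; b=cv2.imread('pics/side1.png')[115:295,230:500]
cv2.imwrite('pics/crop1.png',np.hstack([cv2.resize(a,(400,267)),cv2.resize(b,(400,267))]))
E
```

```text
scene (np.int64(2662), array([-0.0037,  0.0005,  0.1789]))
side (np.int64(1486), array([-0.0017,  0.0012,  0.1796]))
```

View pics/crop1.png

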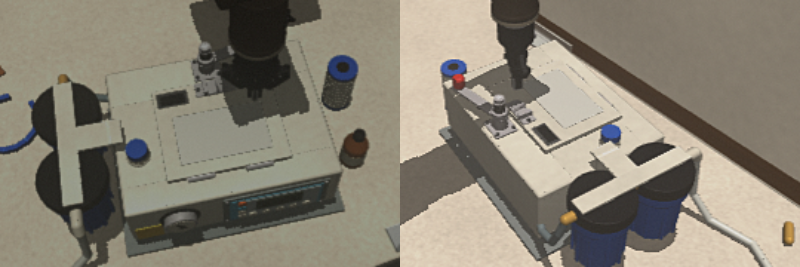

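The lid now lies almost flat (slope ≈0.003, top ≈0.179). I'll press on until it bears on the deck.

Emit:
{"api": "servo_tool", "payload": {
  "plan": [
    [0,0,0.001,0,0,0,0],
    [0,0,0.001,0,0,0,0],
    [0,0,0,0,0,0,0]
  ]
}}

```text
t: 5.62
tcp_pos: [0.6123, -0.0046, 0.2495]
ee_rot: [[-0.928, 0.373, 0.001], [0.373, 0.928, -0.0], [-0.001, 0.0, -1.0]]
ft_force: [-8.3, -0.4, 25.0]
grip_width: -0.0002
```

Emit:
{"api": "servo_tool", "payload": {
  "plan": [
    [0,0,0.001,0,0,0,0],
    [0,0,0,0,0,0,0]
  ]
}}

```text
t: 5.88
tcp_pos: [0.6123, -0.0046, 0.2494]
ee_rot: [[-0.928, 0.373, 0.002], [0.373, 0.928, -0.0], [-0.002, 0.001, -1.0]]
ft_force: [-12.7, 0.8, 37.0]
grip_width: 0.0001
```

Emit:
{"api": "servo_tool", "payload": {
  "plan": [
    [0,0,-0.015,0,0,0,0],
    [0,0,-0.025,0,0,0,0],
    [0,0,-0.025,0,0,0,0],
    [0,0,-0.02,0,0,0,0],
    [0.0381,-0.0013,0,0,0,0,0],
    [0.0381,-0.0013,0,0,0,0,0],
    [0.0381,-0.0013,0,0,0,0,0],
    [0.0381,-0.0013,0,0,0,0,0]
  ]
}}

```text
t: 6.88
tcp_pos: [0.4677, 0.0478, 0.3321]
ee_rot: [[-0.928, 0.374, 0.0], [0.374, 0.928, 0.0], [-0.0, 0.0, -1.0]]
ft_force: [0.2, 0.6, 0.7]
grip_width: -0.0
```

Emit:
{"api": "servo_tool", "payload": {
  "plan": [
    [0,0,0,0,0,-0.125,0],
    [0,0,0,0,0,-0.125,0],
    [0,0,0,0,0,-0.125,0],
    [0,0,0,0,0,-0.125,0],
    [0,0,0,0,0,0,0]
  ]
}}

```text
t: 7.5
tcp_pos: [0.4689, 0.0475, 0.3321]
ee_rot: [[-0.993, -0.116, 0.0], [-0.116, 0.993, -0.0], [-0.0, -0.0, -1.0]]
ft_force: [-0.7, -0.6, 0.4]
grip_width: 0.0003
```

Run:
```python
from h import *
s=arm.sense(); print(s['tcp_pos'],s['joints'])
for n in('scene','side'):
    c=cam(n); save(c,n+'2.png'); U=unit(c); print(n,lid(U))
    H=cv2.cvtColor(c['pixels'],cv2.COLOR_RGB2HSV); P=cloud(c)
    m=((H[...,0]<6)|(H[...,0]>174))&(H[...,1]>150)&(H[...,2]>50)&(P[...,2]>.19)&(P[...,2]<.25)&(abs(U[...,0])<.2)&(abs(U[...,1])<.2)
    print(m.sum(),P[m].mean(0),P[m].min(0),P[m].max(0))
    L=U.reshape(-1,3);L=L[(abs(L[:,0]+.04)<.03)&(abs(L[:,1])<.1)&(L[:,2]>.183)&(L[:,2]<.2)]
    print('keeper',len(L),L.mean(0),L.min(0),L.max(0))
a=cv2.imread('pics/scene2.png')[135:315,170:440]; b=cv2.imread('pics/side2.png')[115:295,230:500]
cv2.imwrite('pics/crop2.png',np.hstack([cv2.resize(a,(400,267)),cv2.resize(b,(400,267))]))
```

```text
[0.46890644 0.04747643 0.33205529] [ 3.65965688e-02  1.96661781e-01  1.95651133e+00 -4.76473747e-05
  9.88187727e-01 -1.65074256e+00]
scene (np.int64(2652), array([-0.0022,  0.0028,  0.1788]))
2 [0.50466556 0.04695332 0.2292867 ] [0.50143428 0.04570548 0.22912541] [0.50789684 0.04820115 0.229448  ]
keeper 150 [-0.04911587  0.00992289  0.18704236] [-0.06617387 -0.08468683  0.18300511] [-0.02989595  0.08618403  0.19437109]
side (np.int64(1509), array([-0.0023,  0.0023,  0.1797]))
1 [0.49343598 0.05415066 0.22406649] [0.49343598 0.05415066 0.22406649] [0.49343598 0.05415066 0.22406649]
keeper 117 [-0.05176702  0.00269605  0.18762076] [-0.06706511 -0.05813409  0.18303962] [-0.01695444  0.07451353  0.195939  ]
```

View pics/crop2.png

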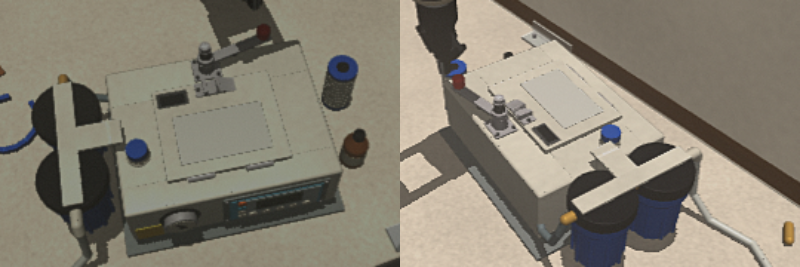

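Lid shut flat; knob at about (263,30) in the left crop, tool beside it. Descending beside the knob and sweeping.

Emit:
{"api": "servo_tool", "payload": {
  "plan": [
    [0,0,0.02,0,0,0,0],
    [0,0,0.02,0,0,0,0],
    [0,0,0.012,0,0,0,0],
    [0,0,0,0,0,0,0],
    [-0.004,0,0,0,0,0,0],
    [-0.004,0,0,0,0,0,0],
    [0,0,0,0,0,0,0]
  ]
}}

```text
t: 8.48
tcp_pos: [0.4774, 0.0485, 0.2803]
ee_rot: [[-0.993, -0.117, 0.001], [-0.117, 0.993, 0.0], [-0.001, -0.0, -1.0]]
ft_force: [-0.2, -0.1, 0.4]
grip_width: -0.0002
```

Emit:
{"api": "servo_tool", "payload": {
  "plan": [
    [-0.0126,0.002,0,0,0,0.1,0],
    [-0.0126,0.002,0,0,0,0.1,0],
    [-0.0126,0.002,0,0,0,0.1,0],
    [-0.0126,0.002,0,0,0,0.1,0],
    [-0.0126,0.002,0,0,0,0.1,0],
    [-0.0126,0.002,0,0,0,0.1,0],
    [-0.0126,0.002,0,0,0,0.1,0],
    [-0.0126,0.002,0,0,0,0.1,0]
  ]
}}

```text
t: 9.48
tcp_pos: [0.5762, 0.0409, 0.28]
ee_rot: [[-0.774, 0.633, -0.0], [0.633, 0.774, 0.0], [0.0, -0.0, -1.0]]
ft_force: [-0.4, 0.2, -0.0]
grip_width: -0.0002
```

Run:
```python
from h import *
s=arm.sense(); print(s['t'],s['tcp_pos'],s['ft_force'],s['ee_rot'])
for n in('scene','side'):
    c=cam(n); save(c,n+'3.png')
a=cv2.imread('pics/scene3.png')[135:315,170:440]; b=cv2.imread('pics/side3.png')[115:295,230:500]
cv2.imwrite('pics/crop3.png',np.hstack([cv2.resize(a,(400,267)),cv2.resize(b,(400,267))]))
```

```text
9.475 [0.57617668 0.04088895 0.27999869] [-0.44762317  0.16084648 -0.04355441] [[-7.73743377e-01  6.33499128e-01 -2.04136099e-04]
 [ 6.33499137e-01  7.73743396e-01  2.52123249e-05]
 [ 1.73920944e-04 -1.09812173e-04 -9.99999979e-01]]
```

View pics/crop3.png

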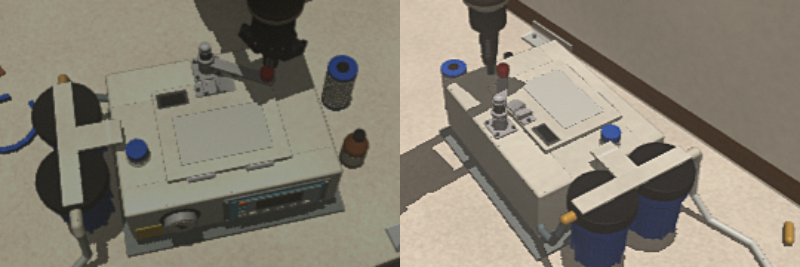

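The finger is behind the knob at about (267,75) in the left crop and the arm follows (angle ≈0.55). Continuing onto the wedge.

Emit:
{"api": "servo_tool", "payload": {
  "plan": [
    [-0.0075,0.0013,0,0,0,0.06,0],
    [-0.0075,0.0013,0,0,0,0.06,0],
    [-0.0075,0.0013,0,0,0,0.06,0],
    [-0.0075,0.0013,0,0,0,0.06,0],
    [-0.0075,0.0013,0,0,0,0.06,0],
    [-0.0075,0.0013,0,0,0,0.06,0],
    [-0.0075,0.0013,0,0,0,0.06,0],
    [-0.0075,0.0013,0,0,0,0.06,0]
  ]
}}

```text
t: 10.58
tcp_pos: [0.62, 0.0026, 0.2803]
ee_rot: [[-0.397, 0.918, -0.002], [0.918, 0.398, 0.002], [0.003, -0.001, -1.0]]
ft_force: [-6.6, 12.5, 9.5]
grip_width: -0.0003
```

Emit:
{"api": "servo_tool", "payload": {
  "plan": [
    [-0.0075,0.0013,0,0,0,0.06,0],
    [-0.0075,0.0013,0,0,0,0.06,0],
    [-0.0075,0.0013,0,0,0,0.06,0],
    [-0.0075,0.0013,0,0,0,0.06,0]
  ]
}}

```text
t: 11.08
tcp_pos: [0.635, -0.0247, 0.2803]
ee_rot: [[-0.168, 0.986, -0.0], [0.986, 0.168, 0.001], [0.001, -0.0, -1.0]]
ft_force: [-0.2, 1.8, -0.8]
grip_width: -0.0
```

```bash
cat > look.py <<'E'
import sys
from h import *
k=sys.argv[1]
for n in('scene','side'):
    c=cam(n); save(c,n+k+'.png'); U=unit(c); P=cloud(c); H=cv2.cvtColor(c['pixels'],cv2.COLOR_RGB2HSV)
    m=((H[...,0]<8)|(H[...,0]>172))&(H[...,1]>120)&(H[...,2]>30)&(P[...,2]>.19)&(P[...,2]<.26)&(abs(U[...,0])<.2)&(abs(U[...,1])<.2)
    q=U[m]; print(n,lid(U),'knob',len(q),q.mean(0).round(4),q.max(0).round(4),'angle',np.arctan2(q[:,0].mean()+.1,q[:,1].mean()).round(3))
a=cv2.imread(f'pics/scene{k}.png')[135:270,220:422]; b=cv2.imread(f'pics/side{k}.png')[115:250,230:432]
cv2.imwrite(f'pics/crop{k}.png',np.hstack([cv2.resize(x,(400,267),interpolation=2) for x in(a,b)]))
E
python3 look.py 4
```

```text
scene (np.int64(2561), array([-0.0052,  0.0027,  0.1789])) knob 64 [0.0201 0.0394 0.233 ] [0.0309 0.0507 0.2379] angle 1.254
side (np.int64(1343), array([-0.0014, -0.0004,  0.1794])) knob 65 [0.0141 0.0291 0.2294] [0.0273 0.0454 0.237 ] angle 1.321
```

View pics/crop4.png

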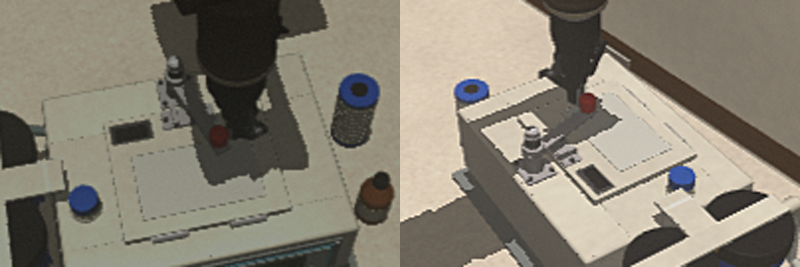

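The knob (219,135 left; 587,102 right) is at angle ≈1.28 and its top has risen to ≈0.238, so the stud is on the wedge. Continuing.

Emit:
{"api": "servo_tool", "payload": {
  "plan": [
    [-0.005,0.001,0,0,0,0.04,0],
    [-0.005,0.001,0,0,0,0.04,0],
    [-0.005,0.001,0,0,0,0.04,0],
    [0,0,0,0,0,0,0]
  ]
}}

```text
t: 11.68
tcp_pos: [0.6404, -0.0406, 0.2798]
ee_rot: [[-0.048, 0.999, -0.0], [0.999, 0.048, -0.0], [-0.0, -0.0, -1.0]]
ft_force: [0.1, 0.2, -0.6]
grip_width: -0.0001
```

Emit:
{"api": "servo_tool", "payload": {
  "plan": [
    [-0.005,0.001,0,0,0,0.04,0],
    [-0.005,0.001,0,0,0,0.04,0],
    [0,0,0,0,0,0,0]
  ]
}}

```text
t: 12.05
tcp_pos: [0.6427, -0.0506, 0.2799]
ee_rot: [[0.033, 0.999, -0.0], [0.999, -0.033, -0.0], [-0.0, -0.0, -1.0]]
ft_force: [0.1, 0.6, 0.0]
grip_width: -0.0001
```

```bash
python3 look.py 5
```

```text
scene (np.int64(2488), array([-0.0056,  0.0022,  0.1789])) knob 66 [0.025  0.0087 0.2284] [0.035  0.0201 0.2358] angle 1.501
side (np.int64(1299), array([-0.0015, -0.0014,  0.1794])) knob 65 [0.0191 0.0013 0.2247] [0.0309 0.0157 0.2345] angle 1.56
```

Emit:
{"api": "servo_tool", "payload": {
  "plan": [
    [-0.0025,0.0005,0,0,0,0.02,0],
    [-0.0025,0.0005,0,0,0,0.02,0],
    [0,0,0,0,0,0,0]
  ]
}}

```text
t: 12.52
tcp_pos: [0.6435, -0.0552, 0.2799]
ee_rot: [[0.073, 0.997, -0.0], [0.997, -0.073, 0.0], [0.0, -0.0, -1.0]]
ft_force: [0.3, 1.1, -0.7]
grip_width: 0.0
```

```bash
python3 look.py 6
```

```text
scene (np.int64(2458), array([-0.004 ,  0.0035,  0.1789])) knob 65 [0.0248 0.0084 0.2286] [0.0364 0.0191 0.2348] angle 1.504
side (np.int64(1279), array([ 0.0015, -0.0002,  0.1793])) knob 67 [0.0187 0.0004 0.2245] [0.0312 0.0152 0.2351] angle 1.568
```

View pics/crop6.png

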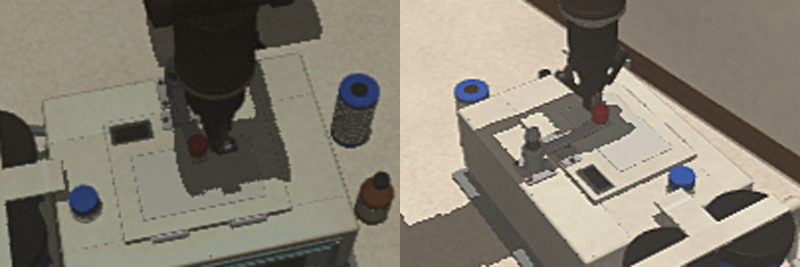

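The knob (198,145 left; 600,113 right) held still while the finger advanced, so it has jumped ahead. A gentle nudge will test the seating.

Emit:
{"api": "servo_tool", "payload": {
  "plan": [
    [-0.002,0,0,0,0,0,0],
    [-0.002,0,0,0,0,0,0],
    [0,0,0,0,0,0,0]
  ]
}}

```text
t: 13.0
tcp_pos: [0.6433, -0.0593, 0.28]
ee_rot: [[0.072, 0.997, 0.0], [0.997, -0.072, -0.0], [-0.0, 0.0, -1.0]]
ft_force: [1.1, 1.4, 0.1]
grip_width: -0.0002
```

Emit:
{"api": "servo_tool", "payload": {
  "plan": [
    [-0.002,0,0,0,0,0,0],
    [0,0,0,0,0,0,0]
  ]
}}

```text
t: 13.25
tcp_pos: [0.6431, -0.0614, 0.2799]
ee_rot: [[0.072, 0.997, 0.0], [0.997, -0.072, -0.0], [-0.0, 0.0, -1.0]]
ft_force: [1.1, 2.0, 0.9]
grip_width: -0.0001
```

Emit:
{"api": "servo_tool", "payload": {
  "plan": [
    [-0.002,0,0,0,0,0,0],
    [0,0,0,0,0,0,0]
  ]
}}

```text
t: 13.5
tcp_pos: [0.6429, -0.0633, 0.2799]
ee_rot: [[0.072, 0.997, 0.0], [0.997, -0.072, -0.0], [-0.0, 0.0, -1.0]]
ft_force: [1.4, 2.3, 0.8]
grip_width: 0.0002
```

Emit:
{"api": "servo_tool", "payload": {
  "plan": [
    [-0.002,0,0,0,0,0,0],
    [0,0,0,0,0,0,0]
  ]
}}

```text
t: 13.75
tcp_pos: [0.6427, -0.0653, 0.2799]
ee_rot: [[0.072, 0.997, -0.0], [0.997, -0.072, -0.0], [-0.0, -0.0, -1.0]]
ft_force: [1.3, 1.4, 0.3]
grip_width: 0.0001
```

Emit:
{"api": "servo_tool", "payload": {
  "plan": [
    [0.01,0,0,0,0,0,0],
    [0.02,0,0,0,0,0,0],
    [0.02,0,0,0,0,0,0],
    [0,0,-0.04,0,0,0,0],
    [0.03,0,-0.05,0,0,0,0],
    [0.06,0,-0.03,0,0,0,0],
    [0.06,0,0,0,0,0,0],
    [0.06,0,0,0,0,0,0]
  ]
}}

```text
t: 14.75
tcp_pos: [0.6607, 0.1934, 0.3985]
ee_rot: [[0.071, 0.997, 0.001], [0.997, -0.071, 0.0], [0.0, 0.001, -1.0]]
ft_force: [0.7, -0.4, -0.5]
grip_width: 0.0002
```

Emit:
{"api": "servo_tool", "payload": {
  "plan": [
    [0.05,0,0,0,0,0,0],
    [0,0,0,0,0,0,0],
    [0,0,0,0,0,0,0]
  ]
}}

```text
t: 15.12
tcp_pos: [0.6642, 0.241, 0.3976]
ee_rot: [[0.07, 0.998, -0.0], [0.998, -0.07, -0.0], [-0.001, -0.0, -1.0]]
ft_force: [-0.3, -0.8, 0.5]
grip_width: -0.0003
```

```bash
python3 look.py 7
```

```text
scene (np.int64(2586), array([-0.004 ,  0.0014,  0.1789])) knob 66 [ 0.0245 -0.0014  0.2293] [0.0373 0.0109 0.2346] angle 1.582
side (np.int64(1360), array([-0.    ,  0.0018,  0.1794])) knob 62 [ 0.0199 -0.0081  0.2243] [0.0321 0.0082 0.233 ] angle 1.638
```

View pics/crop7.png

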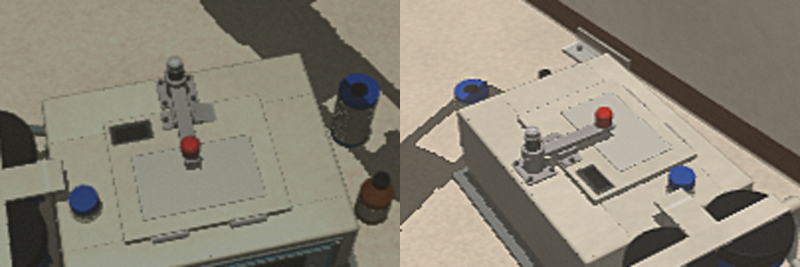

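Run:
```python
from h import *
# compare start/end point clouds at cartridge, bottle, jar, spanner
c=cam('side'); P=cloud(c); Q=np.load('side0.npy')
for nm,b in dict(jar=(365,385,198,212),cart=(258,273,155,166),spanner=(338,438,325,380)).items():
    s=np.s_[b[2]:b[3],b[0]:b[1]]; print(nm,np.nanmedian(np.abs(P[s]-Q[s])).round(4))
c=cam('scene'); d=np.abs(c['pixels'].astype(int)-np.load('scene0i.npy')).max(-1)
for nm,b in dict(jar=(255,271,228,244),bottle=(400,418,222,250),spanner=(140,195,196,272)).items(): print(nm,np.median(d[b[2]:b[3],b[0]:b[1]]))
print(arm.hand_in())
```

```text
jar 0.0014
cart 0.0018
spanner 0.0009
jar 9.0
bottle 5.0
spanner 11.0
the job is handed in; nothing more can be done
None
```

The lid is shut and the clamp arm sits across it with its stud in the notch. I handed the job in at about 15 s of the 45 s allowed.

- **Lid:** I pushed it down with the closed fingertips until it bore on the deck. The wrist force peaked there at about 39 N, with 37 N of it straight down. That is well below the 120 N wrist limit. It is close to the 40 N figure for the arm or gripper body, but only the fingertips touched the lid. At the end the lid measured flat: slope 0.004 or less, top at about 0.179 m. That is 2 mm above the nominal 0.177 m, within calibration error.
- **Clamp:** I pushed the knob round with one finger. Its top rose to about 0.238 m on the wedge, then fell to about 0.233–0.235 m past the crest.
- **Final arm angle:** The two cameras gave 1.58 and 1.64, against 1.57 for the notch. Both see the knob's -y side, so I take them as reading slightly high. The finger's last contact point gave about 1.58. In the last 8 mm or so of nudging, the knob moved about 9 mm more with only 2–3 N resistance. I took that as play in the notch, because its height did not change. It is still the least certain of these readings.
- **Surroundings:** The cartridge, jar and spanner matched their starting positions to 2 mm or better. The bottle looked unchanged in the pictures, but I did not measure its position. The robot ended clear of everything.

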